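# Weigh the middle carton of a stack on a sloped stand

## Task

Three white cartons lie stacked on the sloped stand. Lift off the top one and set it aside flat on the black mat, then put the middle one flat, right way up, in the centre of the scale's pan, and last put the top one back on the stand, squarely on the bottom carton and in line with it. Let the bottom carton stay where it is, do not drop or fling any carton, and leave the other things on the bench where they are.

Things in the scene. Friction and masses are not known exactly. Their poses are not given: they have to be found in the camera images.
- carton_top_center (a point): white closed carton, 55 mm (its x) by 85 mm (its y) by 30 mm tall (its z), rigid, 0.08 to 0.17 kg, loose; point at its centre; it starts uppermost of the stack. As stacked, its z axis is square to the sloped deck and its y runs level across the slope
- carton_middle_center (a point): white closed carton, 55 mm (its x) by 85 mm (its y) by 30 mm tall (its z), rigid, 0.08 to 0.17 kg, loose; point at its centre; it starts in the middle of the stack, 30 mm below the top one square to the slope; this one goes on the scale
- carton_bottom_center (a point): white closed carton, 55 mm (its x) by 85 mm (its y) by 30 mm tall (its z), rigid, 0.08 to 0.17 kg, loose; point at its centre; it starts lowest, lying on the stand's deck; its axes give the slope (z square to the deck, x uphill along it, y level across)
- stand: fixed bare-metal stand, 150 mm deep, 112 mm wide, 76 mm tall; its flat deck rises at 30 degrees along the stand's +x. At the deck's low edge two fence posts (15 wide, 10 thick, 80 mm tall) stand square to it, 58 mm of open gap between them for a finger; the cartons' low long sides lie within 2 mm of them, high sides and ends are free. Origin on the bench under the cartons' place
- stand_place_low (a point): point fixed to the stand where the centre of the bottom carton belongs (15 mm above the deck, square to it)
- stand_place_second (a point): point fixed to the stand where the centre of a second carton lying on the bottom one belongs (45 mm above the deck, square to it); its axes are those of the stand, not of the slope
- mat: fixed flat black rubber mat, 150x150x3 mm; origin at the centre of its underside, x and y along its sides
- mat_top (a point): centre of the mat's upper face, 3 mm above the bench
- scale: fixed bench scale, grey housing 165 mm (x) by 130 mm (y), 29 mm tall, display at its -x edge; origin at the centre of its underside
- scale_pan (a point): centre of the upper face of the scale's square steel pan (118x122 mm, rigid), 38 mm above the bench
- tub_b_center (a point): round white lidded tub, loose, 65 mm across, 68 mm tall, a bystander; point at its centre
- pack_b_center (a point): flat dark pack with a slip of paper on it, loose, 69x105x13 mm, a bystander; point at its centre
- bottle_b_center (a point): squeeze bottle with a pointed nozzle, 42 mm across, 113 mm tall, loose, a bystander; point at its centre
- tape_roll_b_center (a point): wide roll of packing tape lying on its side, stuck fast, 96 mm across, 62 mm tall, a bystander; point at its centre
- dish_b_center (a point): round dark dish of screws, stuck fast, 58 mm across, 12 mm tall, a bystander; point at its centre

How it is judged:
On the way, in this order (a step that is already met when the one before it is completed fails the run):
1. the top carton lies flat on the mat, let go (x of carton_top_center in the frame of mat_top between -0.06 and 0.06 m and y of carton_top_center in the frame of mat_top between -0.06 and 0.06 m and z of carton_top_center in the frame of mat_top between 0.01 and 0.021 m and angle between carton_top_center's own z axis and vertical below 0.12 rad and contact force between the fingers and carton_top below 0.3 N), for 0.2 s.
2. the middle carton lies flat in the centre of the scale's pan, let go (x of carton_middle_center in the frame of scale_pan between -0.03 and 0.03 m and y of carton_middle_center in the frame of scale_pan between -0.03 and 0.03 m and z of carton_middle_center in the frame of scale_pan between 0.011 and 0.019 m and angle between carton_middle_center's own z axis and vertical below 0.1 rad and contact force between the fingers and carton_middle below 0.3 N), for 0.2 s.
At the end, for the whole second after the job is handed in: Middle carton flat on the pan, right way up, within 30 mm of its centre each way; bottom carton on the deck within 12 mm of its place and 0.12 rad of square; top carton flat on it (0.08 rad), within 12 mm each way, in line within 0.12 rad; all at rest (x of carton_middle_center in the frame of scale_pan between -0.03 and 0.03 m and y of carton_middle_center in the frame of scale_pan between -0.03 and 0.03 m and z of carton_middle_center in the frame of scale_pan between 0.011 and 0.019 m and angle between carton_middle_center's own z axis and vertical below 0.1 rad and distance between carton_bottom_center and stand_place_low below 0.012 m and angle between carton_bottom_center's own z axis and vertical between 0.46 and 0.59 rad and angle between the y axis of carton_bottom_center and the y axis of stand, either way round below 0.12 rad and x of carton_top_center in the frame of carton_bottom_center between -0.012 and 0.012 m and y of carton_top_center in the frame of carton_bottom_center between -0.012 and 0.012 m and z of carton_top_center in the frame of carton_bottom_center between 0.027 and 0.033 m and angle between the z axis of carton_top_center and the z axis of carton_bottom_center, either way round below 0.08 rad and angle between the y axis of carton_top_center and the y axis of carton_bottom_center, either way round below 0.12 rad and linear speed of each of carton_top, carton_middle, carton_bottom below 0.02 m/s and angular speed of each of carton_top, carton_middle, carton_bottom below 0.1 rad/s); the robot touches nothing.
It fails at once if the bottom carton was shifted more than 20 mm (distance of carton_bottom_center from where it was at the start of the episode above 0.02 m).
It fails at once if a bystander was moved more than 30 mm (distance of any of tub_b_center, pack_b_center, bottle_b_center from where it was at the start of the episode above 0.03 m).
It fails at once if a carton fell or was flung (faster than 0.65 m/s out of the fingers) ((linear speed of carton_top above 0.65 m/s and contact force between the fingers and carton_top below 0.05 N) or (linear speed of carton_middle above 0.65 m/s and contact force between the fingers and carton_middle below 0.05 N) or (linear speed of carton_bottom above 0.65 m/s and contact force between the fingers and carton_bottom below 0.05 N)).
It also fails if it takes over 61 s, if anything falls off the work surface, if the arm or the gripper's body presses on something with over 40 N, if the wrist force passes 120 N, or if a joint passes its speed limit or range.

## Robot

A 7-joint arm with a two-finger parallel gripper is mounted at the origin on a cart in front of the work surface, level with it; the furniture and walls round the work are solid. World frame = base frame: x ahead of the robot, y to its left, z up, the work surface at z = 0. Lengths are in m, angles in rad, forces in N, time in s.
With the tool pointing down it reaches from about 0.35 to 0.775 m from the base axis. Payload 3.1 kg.
Tool frame: the origin (TCP) lies at the very end of the fingers, on their centre line; the grasp point (between the pads) lies 19 mm behind it (env.grip_depth is the distance from the TCP to the grasp point, in m); z points along the fingers, y is the line along which they close (so a half turn about z gives the same grasp; the last joint's range is limited). The gripper opens to 85 mm and grips with 20 to 120 N. Pads are 22 mm wide; open, the fingers measure 114 mm over their backs; the gripper's body (76 mm by 85 mm) begins 54 mm behind the grasp point. The pads swing forward as they close: fully open they stand 13 mm farther back than shut.
Start: joints at [-1.341, 0.311, 0.014, 1.512, -0.004, 1.319, -0.027], TCP at [0.148, 0.53, 0.231] pointing down, gripper open.
Joint ranges: [-2.7, 2.7], [-0.3, 1.91], [-1.27, 1.3], [0.12, 2.57], [-1.44, 4.58], [0.2, 2.03], [-3.05, 3.05]. Speed limits (rad/s): [2.79, 2.79, 3.14, 3.14, 3.14, 3.14, 3.14].

## Interface

Orientations are given as [roll, pitch, yaw] about the fixed x, y, z axes, in that order (R = Rz(yaw) Ry(pitch) Rx(roll)).
In Python, from cell import env, get_image, camera_params, boxes_of, masks_of, pinpoint gives the robot as it stands.
- The arm moves only by the tool jog_arm, never from a script. Its argument "commands" is text: rows parted by semicolons, each of 7 numbers parted by spaces: the finger opening in m, from 0 to 0.0854, then the shift along the tool's x, y, z in m, then the turn, a rotation vector about the tool's x, y, z in rad. A call has 1 to 12 rows; each row is the pose to reach, as a shift and turn from the pose commanded when the call began, along the tool's axes at that moment; what a row does not reach only later rows make up. A row lasts 1/10 s, in which the tool goes at most 50 mm and 8.59 degrees, less where a joint would pass 70% of its speed; a pose out of reach is approached as far as the arm can. A call with a gripper value outside its range is refused whole. The fingers move at their own pace and stop on an object; the grip force is fixed at half the most. Time passes only in rows, so rows that repeat a pose let the fingers close. It gives the time, the measured TCP pose, the force, the opening and the grip force at its end, in the units of the state.
- env.observe(): the state, without advancing time (a new reading comes with each control period).
- get_image(name): name is "side" or "top" or "wrist"; returns (picture, depth): 400x640x3 uint8, red, green, blue; 400x640 float32, m along the optical axis (not along the pixel's ray), 0 where there is no reading.
- camera_params(name): a dict with "K" (3x3 intrinsics, pixels), "eye" and "attitude" of the camera in the world. Camera axes: x right, y down, z forward; pixel columns grow to the right and rows downward; lengths in m; the calibration is good to about 2 mm. A picture is of the moment at which its call begins: read the wrist's pose just before it. camera_params takes no time and is no camera call; for the wrist camera it gives the pose at the moment of the call.
- env.hand_in(): hands the job in; it is judged then, once.
Trained networks look in the newest picture that a camera, given by its name, has taken for a name from the list of things; names that differ only in an ending like _2 or _b are one class to them, and where a whole thing is asked for, a point or a joint stands for the part that bears it (a point fixed in the world has none). Each returns a list of dicts, best first, with "conf" (0 to 1); they miss things now and then, are a little off and sometimes report something else, mostly with a low value. They report only what shows in the picture. A call takes as long as a camera call.
- boxes_of(thing, camera): "point" ([x, y, z] in m, in world coordinates, good to about 4 mm: the middle of the surface that is visible of it).
- masks_of(thing, camera): "region" (400x640 bool, what is visible of it).
- pinpoint(thing, camera): "point" ([x, y, z] in m, in world coordinates, good to about 4 mm: a listed point, or the origin of a listed thing).
The state is a dict: "time_s": time; "q": joint angles; "qd": joint speeds; "tau": joint torques, N m; "position": TCP position; "orientation": TCP orientation; "contact_force": force on the tool from outside, world axes, zero at the start; "moment": the same for the moment, N m; "grip_width": finger opening in m; "grip_force": force on a finger pad.
Only numpy, scipy, OpenCV 4.12 (cv2) and the standard library are available. Lean on these libraries where they do the work, as an engineer would, in place of code of your own. Each camera call takes 0.05 s, during which the arm holds its last target. There are 200 camera calls.

## Working session

There is one attempt and no reset: what is moved stays moved. The work goes in short steps, Python scripts to look and compute and a tool call to move; the robot and the scene stay as the last step left them, time stands still between calls to the robot, and variables do not carry over. Pictures are saved under pics/ and viewed, at most 10 in all, crops included, and the job is handed in when it is done.

Besides the shell and the picture viewer there is one more tool, called after ">>>" by a JSON object that holds its "name" and its "arguments", one argument or row to a line. jog_arm: Moves the arm, as the interface text tells. Its arguments: {"type":"object","properties":{"commands":{"type":"string"}},"required":["commands"]}

```bash
mkdir -p pics; ls; cat > h.py <<'E'
import numpy as np, cv2
from cell import env, get_image, camera_params, boxes_of, masks_of, pinpoint
from scipy.spatial.transform import Rotation as R
np.set_printoptions(precision=4,suppress=True)
def cloud(cam,d):
    p=camera_params(cam);K=np.array(p['K']);A=np.array(p['attitude'])
    if A.shape!=(3,3): A=R.from_euler('xyz',A).as_matrix()
    v,u=np.mgrid[0:400,0:640]
    P=np.stack([(u-K[0,2])/K[0,0]*d,(v-K[1,2])/K[1,1]*d,d],-1)
    return P@A.T+np.array(p['eye'])
E
python3 - <<'E'
from h import *
print(env.observe()); print(camera_params('top'))
for c in ['top','side']:
    im,d=get_image(c); cv2.imwrite(f'pics/{c}0.png',im[...,::-1]); np.save(f'{c}0.npy',d)
    for t in ['carton_top_center','carton_middle_center','carton_bottom_center','stand','stand_place_low','stand_place_second','mat_top','scale_pan','scale','tub_b_center','pack_b_center','bottle_b_center','tape_roll_b_center','dish_b_center']:
        print(c,t,[(np.array(o['point']),round(o['conf'],2)) for o in pinpoint(t,c)[:3]])
print(env.observe()['time_s'])
E
```

```text
pics
{'time_s': 0.0, 'q': array([-1.3407,  0.3117,  0.014 ,  1.5131, -0.0044,  1.3192, -0.0272]), 'qd': array([ 0.0021, -0.0005,  0.0002, -0.0013, -0.0002, -0.0005, -0.0001]), 'tau': array([ -0.0003, -37.9911,   0.1458, -23.059 ,   0.0122,   0.0138,
         0.    ]), 'position': array([0.1474, 0.5291, 0.2302]), 'orientation': array([-3.1392,  0.0001,  2.8699]), 'contact_force': array([-0.4536, -0.1959, -0.2181]), 'moment': array([-0.0475,  0.0425,  0.0383]), 'grip_force': 0.0, 'grip_width': 0.08521006328679791}
{'K': array([[458.814 ,   0.    , 323.1927],
       [  0.    , 458.814 , 196.7832],
       [  0.    ,   0.    ,   1.    ]]), 'eye': array([0.3354, 0.0666, 1.2482]), 'attitude': array([-2.9607,  0.0056, -1.5612])}
top carton_top_center [(array([ 0.5169, -0.1152,  0.109 ]), 0.82), (array([ 0.5587, -0.1129,  0.0005]), 0.37)]
top carton_middle_center [(array([ 0.5285, -0.1087,  0.0774]), 0.69)]
top carton_bottom_center [(array([ 0.546 , -0.1163,  0.054 ]), 0.63)]
top stand [(array([ 0.5554, -0.116 , -0.0029]), 0.73)]
top stand_place_low [(array([ 0.5506, -0.1113,  0.0541]), 0.62)
[... 1115 characters left out ...]
, -0.0011]), 0.2)]
side stand_place_second [(array([ 0.5322, -0.1158,  0.0829]), 0.55)]
side mat_top [(array([0.5369, 0.2982, 0.0009]), 0.58)]
side scale_pan [(array([0.5749, 0.0838, 0.0375]), 0.62)]
side scale [(array([ 0.5592,  0.0826, -0.0034]), 0.97), (array([0.3902, 0.2197, 0.0038]), 0.65), (array([ 0.5306, -0.119 ,  0.0824]), 0.5)]
side tub_b_center [(array([0.7235, 0.327 , 0.0363]), 0.86)]
side pack_b_center [(array([ 0.7256, -0.1039,  0.0074]), 0.79)]
side bottle_b_center [(array([ 0.3856, -0.2124,  0.0557]), 0.59)]
side tape_roll_b_center [(array([0.7261, 0.0498, 0.0306]), 0.71), (array([0.3888, 0.218 , 0.0016]), 0.3)]
side dish_b_center [(array([0.3927, 0.218 , 0.0028]), 0.67)]
1.5
```

View pics/top0.png

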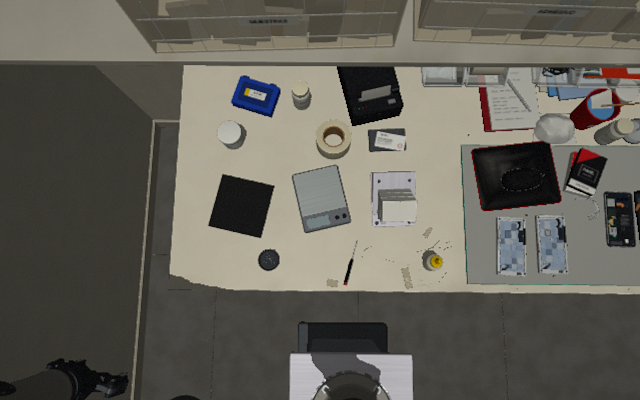

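View pics/side0.png

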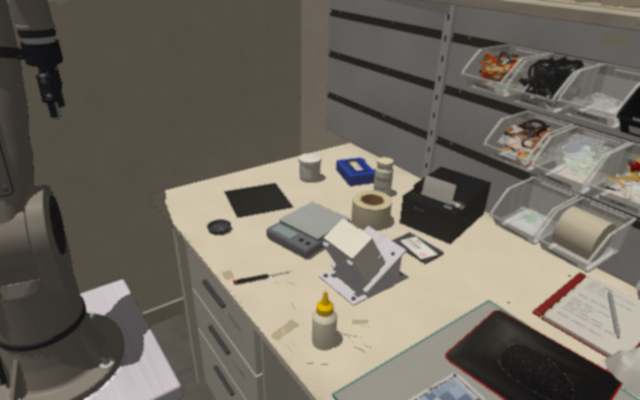

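```bash
python3 - <<'E'
from h import *
for c in ['top','side']:
    P=cloud(c,np.load(f'{c}0.npy'))
    bx=(abs(P[...,0]-.53)<.09)&(abs(P[...,1]+.115)<.09)&(P[...,2]>.02)
    Q=P[bx]
    # near predicted top plane: n=( -sin30*cos yaw.. ) RANSAC-like
    best=None;rng=np.random.default_rng(0)
    for _ in range(600):
        a=Q[rng.choice(len(Q),3,False)];n=np.cross(a[1]-a[0],a[2]-a[0])
        if np.linalg.norm(n)<1e-5: continue
        n/=np.linalg.norm(n);n*=np.sign(n[2])
        if abs(n[2]-.866)>.06: continue
        i=abs((Q-a[0])@n)<.002
        sel=Q[i]
        if best is None or i.sum()>best.sum(): best=i
    S=Q[best];m=S.mean(0);n=np.linalg.svd(S-m,full_matrices=False)[2][2];n*=np.sign(n[2])
    y=np.cross([0,0,1],n);y/=np.linalg.norm(y);x=np.cross(y,n)
    q=np.c_[(S-m)@x,(S-m)@y].astype(np.float32)
    rect=cv2.minAreaRect(q)
    print(c,len(S),m,'n',n,'tilt',np.degrees(np.arccos(n[2])),'az',np.degrees(np.arctan2(n[1],n[0])),rect, m+x*rect[0][0]+y*rect[0][1])
    # scale pan, mat
    for nm,cx,cy,z0,z1 in [('pan',.572,.086,.033,.043),('mat',.537,.299,-.002,.006)]:
        b=(abs(P[...,0]-cx)<.1)&(abs(P[...,1]-cy)<.1)&(P[...,2]>z0)&(P[...,2]<z1)
        if nm=='mat':
            im=cv2.imread(f'pics/{c}0.png'); b&=im.max(-1)<70
        T=P[b]; r=cv2.minAreaRect(T[:,:2].astype(np.float32)); print(c,nm,len(T),r,np.median(T[:,2]))
E
```

```text
top 529 [ 0.5908 -0.1057  0.0627] n [-0.505  -0.0186  0.8629] tilt 30.354344278263277 az -177.89630571814257 ((0.025476133450865746, 0.0057411640882492065), (0.11423873156309128, 0.11125577241182327), 0.5702268481254578) [ 0.569  -0.1123  0.0499]
top pan 1887 ((0.5723708868026733, 0.0841178223490715), (0.17813289165496826, 0.12428493797779083), 13.742204666137695) 0.03732538293900234
top mat 2552 ((0.5376226902008057, 0.30222848057746887), (0.1488727182149887, 0.14802509546279907), 77.55831146240234) 0.0021117756678005195
side 900 [ 0.5755 -0.1312  0.0543] n [-0.5001 -0.0229  0.8657] tilt 30.04176173445896 az -177.37304800460512 ((0.012036148458719254, -0.017987720668315887), (0.11378452181816101, 0.11706660687923431), 89.72818756103516) [ 0.5643 -0.1137  0.0482]
side pan 1383 ((0.588898241519928, 0.08246234804391861), (0.15338928997516632, 0.13942450284957886), 14.109156608581543) 0.03733971856666152
side mat 1335 ((0.5360822081565857, 0.30080071091651917), (0.1451978236436844, 0.14343565702438354), 78.102783203125) 0.002278347446079576
```

The top view shows the stack at about (397,205), scale (322,198), mat (241,205), bottle (433,260), and the side view shows the stack at (350,250) with its slope facing the robot. Next I refine the stack's top face and compute the first move.

```bash
cat >> h.py <<'E'
def slope_R(yaw,tilt=np.pi/6):  # columns: tool x,y,z for slope grasp
    u=np.array([np.cos(tilt)*np.cos(yaw),np.cos(tilt)*np.sin(yaw),np.sin(tilt)])
    n=np.array([-np.sin(tilt)*np.cos(yaw),-np.sin(tilt)*np.sin(yaw),np.cos(tilt)])
    return np.c_[np.cross(u,-n),u,-n]
def flat_R(h): # tool down, tool y heading h
    y=np.array([np.cos(h),np.sin(h),0]);z=np.array([0,0,-1.]);return np.c_[np.cross(y,z),y,z]
def delta(p0,o0,p,Rm):
    R0=o0 if np.shape(o0)==(3,3) else R.from_euler('xyz',o0).as_matrix()
    return np.r_[R0.T@(np.array(p)-p0),R.from_matrix(R0.T@Rm).as_rotvec()]
E
python3 - <<'E'
from h import *
yaw=0.04
M=slope_R(yaw);u,n,lat=M[:,1],-M[:,2],M[:,0]
for c in ['top','side']:
    P=cloud(c,np.load(f'{c}0.npy')); im=cv2.imread(f'pics/{c}0.png')
    o=np.array([.569,-.1123,.0499]) if c=='top' else np.array([.5643,-.1137,.0482])
    h=(P-o)@n; b=(abs(h-.09)<.006)&(abs((P-o)@lat)<.07)&(abs((P-o)@u)<.07)
    S=P[b]; q=np.c_[(S-o)@u,(S-o)@lat].astype(np.float32);r=cv2.minAreaRect(q)
    print(c,len(S),np.median(h[b]),r,'top face ctr',o+u*r[0][0]+lat*r[0][1]+n*np.median(h[b]), 'carton ctr',o+u*r[0][0]+lat*r[0][1]+n*(np.median(h[b])-.015))
s=env.observe();p0,o0=s['position'],s['orientation']
V=[.42,.22,.27];RV=flat_R(.55)
print(delta(p0,o0,V,RV))
c=np.array([.5185,-.1155,.107]); p=c+n*.13
print(p,delta(V,RV,p,M))
E
```

```text
top 729 0.08972403740371478 ((-0.01732773147523403, 0.0006826557219028473), (0.056661512702703476, 0.08537610620260239), 0.3536427319049835) top face ctr [ 0.5092 -0.114   0.1189] carton ctr [ 0.5166 -0.1137  0.1059]
side 1042 0.0899254059010805 ((-0.015259698033332825, 0.0007113926112651825), (0.05568205192685127, 0.08732727915048599), 0.13593284785747528) top face ctr [ 0.5061 -0.1153  0.1184] carton ctr [ 0.5136 -0.115   0.1055]
[-0.3455 -0.2253 -0.0387 -0.      0.      0.749 ]
[ 0.4536 -0.1181  0.2196] [-0.3058 -0.1481  0.0504 -0.5121 -0.1335  0.4982]
```

>>> {"name": "jog_arm", "arguments": {
  "commands": "0.085 -0.345 -0.225 -0.04 0 0 0.75;0.085 -0.345 -0.225 -0.04 0 0 0.75;0.085 -0.345 -0.225 -0.04 0 0 0.75;0.085 -0.345 -0.225 -0.04 0 0 0.75;0.085 -0.345 -0.225 -0.04 0 0 0.75;0.085 -0.345 -0.225 -0.04 0 0 0.75;0.085 -0.345 -0.225 -0.04 0 0 0.75;0.085 -0.345 -0.225 -0.04 0 0 0.75;0.085 -0.345 -0.225 -0.04 0 0 0.75;0.085 -0.345 -0.225 -0.04 0 0 0.75"
}}

```text
time_s: 2.5
position: [0.4217, 0.2175, 0.2719]
orientation: [3.14, 0.001, 2.113]
contact_force: [-0.3, 0.8, -0.0]
grip_width: 0.0849
grip_force: 0.0
```

>>> {"name": "jog_arm", "arguments": {
  "commands": "0.085 -0.305 -0.15 0.05 -0.51 -0.13 0.5;0.085 -0.305 -0.15 0.05 -0.51 -0.13 0.5;0.085 -0.305 -0.15 0.05 -0.51 -0.13 0.5;0.085 -0.305 -0.15 0.05 -0.51 -0.13 0.5;0.085 -0.305 -0.15 0.05 -0.51 -0.13 0.5;0.085 -0.305 -0.15 0.05 -0.51 -0.13 0.5;0.085 -0.305 -0.15 0.05 -0.51 -0.13 0.5;0.085 -0.305 -0.15 0.05 -0.51 -0.13 0.5;0.085 -0.305 -0.15 0.05 -0.51 -0.13 0.5;0.085 -0.305 -0.15 0.05 -0.51 -0.13 0.5"
}}

```text
time_s: 3.5
position: [0.4508, -0.1161, 0.2211]
orientation: [2.622, -0.004, 1.611]
contact_force: [0.2, -0.3, -0.5]
grip_width: 0.085
grip_force: 0.0
```

```bash
cat > wr.py <<'E'
from h import *
import sys
yaw=0.04
s=env.observe();print(s['time_s'],s['position'],s['orientation'],s['q'])
im,d=get_image('wrist');P=cloud('wrist',d);cv2.imwrite(f'pics/{sys.argv[1]}.png',im[...,::-1])
np.save('wP.npy',P)
M=slope_R(yaw);u,n,lat=M[:,1],-M[:,2],M[:,0]
o=np.array([.5153,-.1145,.1055])-.075*n
h=(P-o)@n
H=float(sys.argv[2])
b=(abs(h-H)<.007)&(abs((P-o)@lat)<.07)&(abs((P-o)@u)<.07)&(d>0)
S=P[b];m=S.mean(0);N=np.linalg.svd(S-m,full_matrices=False)[2][2];N*=np.sign(N[2])
print('plane',N,np.degrees(np.arccos(N[2])),np.arctan2(-N[1],-N[0]),'h',np.median(h[b]),len(S))
r=cv2.minAreaRect(np.c_[(S-o)@u,(S-o)@lat].astype(np.float32));print(r)
print('ctr',o+u*r[0][0]+lat*r[0][1]+n*(np.median(h[b])-.015))
E
python3 wr.py w1 .09
```

```text
3.5 [ 0.4508 -0.1161  0.2211] [ 2.6215 -0.0043  1.611 ] [-0.3415 -0.2493  0.6023  2.2015 -0.0351  0.6514  0.3435]
plane [-0.4996 -0.0146  0.8661] 29.989770940156504 0.0292569655035324 h 0.0904122240971914 6406
((0.00028990209102630615, 0.0014394968748092651), (0.0848505049943924, 0.05517572537064552), 89.76261901855469)
ctr [ 0.5153 -0.1131  0.106 ]
```

View pics/w1.png

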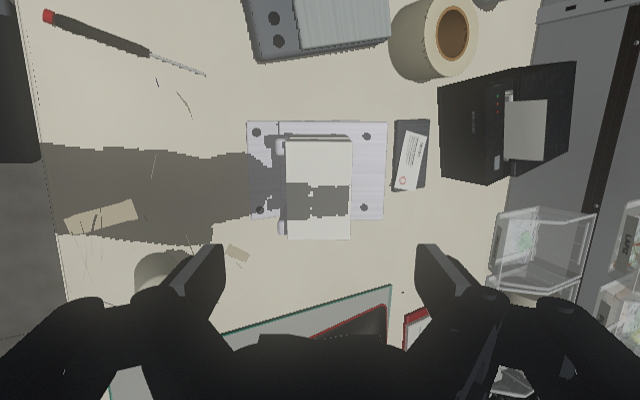

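The wrist view shows the top face at columns 285-352, rows 137-240, in line with the fingers and with the finger gap between the posts clear. Next I align and descend.

```bash
python3 - <<'E'
from h import *
s=env.observe();p0,o0=s['position'],s['orientation']
M=slope_R(.039);n=-M[:,2];c=np.array([.5153,-.1134,.106])
for k in (.06,-.012): print(delta(p0,o0,c+n*k,M))
E
```

```text
[-0.001  -0.0016  0.0719 -0.0035 -0.005   0.001 ]
[-0.0014 -0.0013  0.1439 -0.0035 -0.005   0.001 ]
```

>>> {"name": "jog_arm", "arguments": {
  "commands": "0.085 -0.001 -0.0015 0.035 -0.0035 -0.005 0.001;0.085 -0.001 -0.0015 0.07 -0.0035 -0.005 0.001;0.085 -0.001 -0.0015 0.09 -0.0035 -0.005 0.001;0.085 -0.001 -0.0015 0.11 -0.0035 -0.005 0.001;0.085 -0.001 -0.0015 0.13 -0.0035 -0.005 0.001;0.085 -0.001 -0.0015 0.144 -0.0035 -0.005 0.001;0.085 -0.001 -0.0015 0.144 -0.0035 -0.005 0.001;0.085 -0.001 -0.0015 0.144 -0.0035 -0.005 0.001"
}}

```text
time_s: 4.35
position: [0.5212, -0.1137, 0.0954]
orientation: [2.618, -0.0, 1.609]
contact_force: [-0.1, -0.3, -0.4]
grip_width: 0.085
grip_force: 0.0
```

```bash
python3 - <<'E'
from h import *
s=env.observe();p0,o0=s['position'],s['orientation'];print(p0,o0,s['q'],s['contact_force'])
M=slope_R(.039);n=-M[:,2];c=np.array([.5153,-.1134,.106])
print(delta(p0,o0,c-n*.012,M))
im,d=get_image('wrist');cv2.imwrite('pics/w2.png',im[...,::-1])
E
```

```text
[ 0.5212 -0.1137  0.0954] [ 2.6182 -0.0001  1.6092] [-0.3901  0.1888  0.7645  2.2543 -0.9242  0.3953  1.1757] [-0.0883 -0.2718 -0.371 ]
[ 0.0005  0.0002 -0.0001 -0.0003  0.0002 -0.0005]
```

View pics/w2.png

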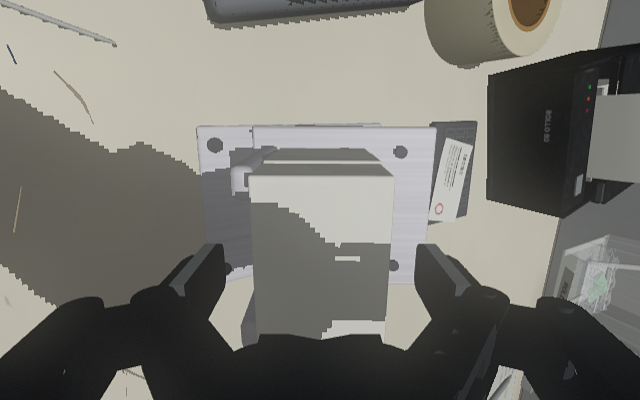

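The carton spans columns 250-392, evenly between the fingertips at 224 and 415. I close the fingers.

>>> {"name": "jog_arm", "arguments": {
  "commands": "0.05 0 0 0 0 0 0;0.05 0 0 0 0 0 0;0.05 0 0 0 0 0 0;0.05 0 0 0 0 0 0;0.05 0 0 0 0 0 0;0.05 0 0 0 0 0 0"
}}

```text
time_s: 5.0
position: [0.5213, -0.1156, 0.0967]
orientation: [2.616, -0.001, 1.606]
contact_force: [-4.7, 1.5, 6.2]
grip_width: 0.054
grip_force: 62.1
```

>>> {"name": "jog_arm", "arguments": {
  "commands": "0.045 0 0 -0.006 0 0 0;0.045 0 0 -0.015 0 0 0;0.045 0 0 -0.03 0 0 0;0.045 0 0 -0.05 0 0 0;0.045 0 0 -0.075 0 0 0;0.045 0 0 -0.1 0 0 0;0.045 0 0 -0.1 0 0 0"
}}

```text
time_s: 5.7
position: [0.472, -0.1182, 0.1858]
orientation: [2.61, -0.001, 1.606]
contact_force: [0.4, 0.1, -1.2]
grip_width: 0.0537
grip_force: 64.5
```

```bash
python3 - <<'E'
from h import *
s=env.observe();p0,o0=s['position'],s['orientation'];print(p0,o0,s['q'],s['contact_force'],s['grip_width'])
V=[.46,.12,.24];RV=flat_R(.3)
print(delta(p0,o0,V,RV))
W=[.537,.3015,.12];RW=flat_R(.52);print(delta(V,RV,W,RW))
# stack now
im,d=get_image('side');P=cloud('side',d);np.save('s1.npy',P)
M=slope_R(.039);u,n,lat=M[:,1],-M[:,2],M[:,0];o=np.array([.5153,-.1134,.106])-.075*n
h=(P-o)@n;b=(abs(h-.06)<.006)&(abs((P-o)@lat)<.07)&(abs((P-o)@u)<.06)
S=P[b];print(len(S),np.median(h[b]),cv2.minAreaRect(np.c_[(S-o)@u,(S-o)@lat].astype(np.float32)))
print([(x['point'],x['conf']) for x in pinpoint('carton_middle_center','side')+pinpoint('carton_bottom_center','side')])
cv2.imwrite('pics/s1.png',im[...,::-1])
E
```

```text
[ 0.472  -0.1182  0.1858] [ 2.6097 -0.0007  1.6062] [-0.5469 -0.1805  0.8194  2.2394 -0.0724  0.5213  0.3871] [ 0.3744  0.1341 -1.1868] 0.053738828908350286
[ 0.2385  0.0243 -0.0484  0.5288  0.0697 -0.2585]
[ 0.1506  0.1272  0.12    0.      0.     -0.22  ]
1053 0.060380102914481246 ((-0.006528832018375397, -0.0014055036008358002), (0.09056367725133896, 0.06521748751401901), 89.48548889160156)
[([0.53, -0.1173, 0.0787], 0.94), ([0.3833, -0.214, 0.0578], 0.25), ([0.5475, -0.1145, 0.0553], 0.81)]
```

View pics/s1.png

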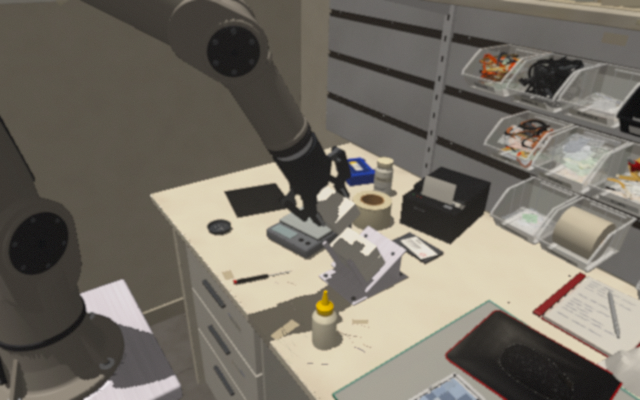

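Top carton is held clear above the stand (310-350, 210), and the lower two are undisturbed at (365,260). Now to the mat.

>>> {"name": "jog_arm", "arguments": {
  "commands": "0.045 0.02 0.002 -0.005 0.05 0.006 -0.025;0.045 0.06 0.006 -0.012 0.13 0.018 -0.065;0.045 0.1 0.01 -0.02 0.22 0.03 -0.11;0.045 0.14 0.014 -0.028 0.31 0.04 -0.15;0.045 0.18 0.018 -0.036 0.4 0.053 -0.195;0.045 0.215 0.022 -0.044 0.48 0.063 -0.233;0.045 0.238 0.024 -0.048 0.528 0.07 -0.258;0.045 0.238 0.024 -0.048 0.528 0.07 -0.258"
}}

```text
time_s: 6.65
position: [0.4603, 0.1263, 0.2332]
orientation: [-3.132, -0.003, 1.878]
contact_force: [0.0, -0.7, -1.1]
grip_width: 0.054
grip_force: 64.3
```

>>> {"name": "jog_arm", "arguments": {
  "commands": "0.045 0.015 0.013 0.012 0 0 -0.022;0.045 0.045 0.038 0.036 0 0 -0.066;0.045 0.075 0.063 0.06 0 0 -0.11;0.045 0.105 0.09 0.085 0 0 -0.155;0.045 0.13 0.11 0.105 0 0 -0.19;0.045 0.15 0.127 0.12 0 0 -0.22;0.045 0.15 0.127 0.12 0 0 -0.22"
}}

```text
time_s: 7.35
position: [0.5333, 0.3041, 0.1088]
orientation: [-3.128, -0.005, 2.095]
contact_force: [-1.4, -0.2, -1.9]
grip_width: 0.0538
grip_force: 64.2
```

```bash
python3 - <<'E'
from h import *
s=env.observe();p0,o0=s['position'],s['orientation'];print(s['time_s'],p0,o0,s['q'],s['contact_force'],s['grip_width'])
W=[.537,.3015,.006];RW=flat_R(.52);print(delta(p0,o0,W,RW))
im,d=get_image('side');P=cloud('side',d);np.save('s2.npy',P)
b=(abs(P[...,0]-p0[0])<.06)&(abs(P[...,1]-p0[1])<.06)&(P[...,2]<.16)&(P[...,2]>.02)&(im.min(-1)>110)
S=P[b];print(len(S),S.min(0),S.max(0),np.percentile(S[:,2],[1,5,50,95]))
cv2.imwrite('pics/s2.png',cv2.resize(im[100:260,200:400,::-1],None,fx=3,fy=3))
E
```

```text
7.35 [0.5333 0.3041 0.1088] [-3.1276 -0.0048  2.095 ] [-0.7714  0.5529  0.342   1.4945 -0.1993  1.1425  0.1332] [-1.3791 -0.2389 -1.9271] 0.053817591731874156
[-0.0046  0.0033  0.1027 -0.014  -0.0047  0.0042]
120 [0.4869 0.256  0.1036] [0.5737 0.3333 0.151 ] [0.1038 0.105  0.1232 0.1355]
```

View pics/s2.png

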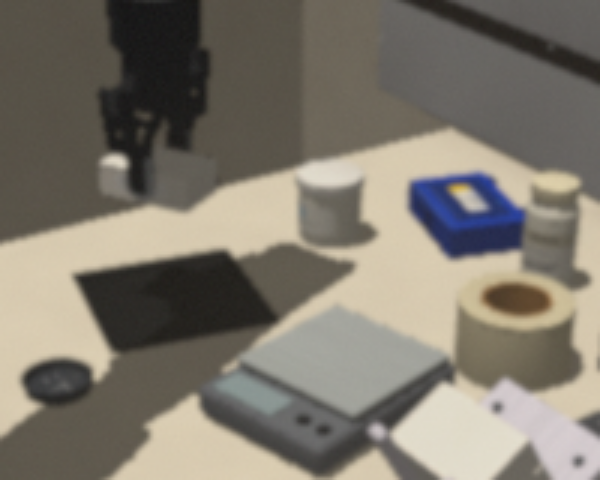

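Held level over the mat. I lower it, reading the force.

>>> {"name": "jog_arm", "arguments": {
  "commands": "0.045 -0.002 0.001 0.02 -0.014 -0.005 0.004;0.045 -0.004 0.003 0.045 -0.014 -0.005 0.004;0.045 -0.004 0.003 0.068 -0.014 -0.005 0.004;0.045 -0.004 0.003 0.084 -0.014 -0.005 0.004;0.045 -0.004 0.003 0.093 -0.014 -0.005 0.004;0.045 -0.004 0.003 0.093 -0.014 -0.005 0.004;0.045 -0.004 0.003 0.093 -0.014 -0.005 0.004"
}}

```text
time_s: 8.1
position: [0.5406, 0.2981, 0.0225]
orientation: [3.133, 0.003, 2.085]
contact_force: [1.1, -0.0, -1.4]
grip_width: 0.0539
grip_force: 64.4
```

>>> {"name": "jog_arm", "arguments": {
  "commands": "0.045 0 0 0.0025 0 0 0;0.045 0 0 0.005 0 0 0;0.045 0 0 0.005 0 0 0"
}}

```text
time_s: 8.4
position: [0.5399, 0.2989, 0.017]
orientation: [3.134, 0.002, 2.086]
contact_force: [0.0, -0.7, -2.7]
grip_width: 0.0538
grip_force: 64.4
```

>>> {"name": "jog_arm", "arguments": {
  "commands": "0.045 0 0 0.003 0.008 0.002 0;0.045 0 0 0.006 0.008 0.002 0;0.045 0 0 0.008 0.008 0.002 0;0.045 0 0 0.008 0.008 0.002 0"
}}

```text
time_s: 8.8
position: [0.5396, 0.2986, 0.0082]
orientation: [-3.14, 0.001, 2.086]
contact_force: [-0.3, -0.5, -1.3]
grip_width: 0.0539
grip_force: 64.4
```

>>> {"name": "jog_arm", "arguments": {
  "commands": "0.045 0 0 0.001 0 0 0;0.045 0 0 0.002 0 0 0;0.045 0 0 0.002 0 0 0"
}}

```text
time_s: 9.1
position: [0.5401, 0.2988, 0.0072]
orientation: [-3.141, 0.001, 2.086]
contact_force: [-0.9, -0.6, 0.8]
grip_width: 0.0537
grip_force: 64.4
```

>>> {"name": "jog_arm", "arguments": {
  "commands": "0.045 0 0 0.001 0 0 0;0.045 0 0 0.001 0 0 0"
}}

```text
time_s: 9.3
position: [0.5401, 0.2988, 0.0071]
orientation: [-3.142, 0.0, 2.086]
contact_force: [-2.7, -1.0, 5.4]
grip_width: 0.0538
grip_force: 65.0
```

>>> {"name": "jog_arm", "arguments": {
  "commands": "0.06 0 0 0 0 0 0;0.07 0 0 0 0 0 0;0.085 0 0 0 0 0 0;0.085 0 0 0 0 0 0;0.085 0 0 0 0 0 0"
}}

```text
time_s: 9.8
position: [0.5399, 0.2988, 0.0057]
orientation: [-3.141, 0.001, 2.086]
contact_force: [0.4, 0.0, -0.6]
grip_width: 0.085
grip_force: 0.0
```

```bash
python3 - <<'E'
from h import *
s=env.observe();p0,o0=s['position'],s['orientation'];print(s['time_s'],p0,o0,s['q'],s['contact_force'],s['grip_width'])
RV=flat_R(.517)
V=[.45,.16,.24];RV=flat_R(.3)
print(delta(p0+[0,0,.1],o0,V,RV))
M=slope_R(.039);n=-M[:,2];c=np.array([.5153,-.1134,.106])-.03*n
print(c+.13*n,delta(V,RV,c+.13*n,M))
E
```

```text
9.8 [0.5399 0.2988 0.0057] [-3.1409  0.0006  2.0858] [-0.7447  0.6659  0.3143  1.5891 -0.2406  0.9256  0.1672] [ 0.381   0.0045 -0.5675] 0.08503943376642643
[-0.0765 -0.1467 -0.1342 -0.0007  0.0006  0.215 ]
[ 0.4653 -0.1153  0.1926] [-0.2676 -0.0667  0.0474 -0.5206 -0.0683  0.255 ]
```

>>> {"name": "jog_arm", "arguments": {
  "commands": "0.085 0 0 -0.04 0 0 0;0.085 0 0 -0.09 0 0 0;0.085 -0.02 -0.04 -0.13 0 0 0.05;0.085 -0.04 -0.08 -0.18 0 0 0.12;0.085 -0.06 -0.12 -0.22 0 0 0.17;0.085 -0.076 -0.147 -0.234 0 0 0.215;0.085 -0.076 -0.147 -0.234 0 0 0.215"
}}

```text
time_s: 10.5
position: [0.4497, 0.1567, 0.2433]
orientation: [3.137, 0.0, 1.866]
contact_force: [0.9, -0.2, -0.0]
grip_width: 0.0848
grip_force: 0.0
```

>>> {"name": "jog_arm", "arguments": {
  "commands": "0.085 -0.045 -0.01 0.008 -0.087 -0.011 0.042;0.085 -0.09 -0.02 0.016 -0.173 -0.023 0.085;0.085 -0.135 -0.035 0.024 -0.26 -0.034 0.13;0.085 -0.18 -0.045 0.032 -0.35 -0.046 0.17;0.085 -0.225 -0.055 0.04 -0.43 -0.057 0.21;0.085 -0.267 -0.067 0.047 -0.52 -0.068 0.255;0.085 -0.267 -0.067 0.047 -0.52 -0.068 0.255;0.085 -0.267 -0.067 0.047 -0.52 -0.068 0.255"
}}

```text
time_s: 11.3
position: [0.4634, -0.1154, 0.1928]
orientation: [2.619, -0.002, 1.607]
contact_force: [0.6, -0.2, 0.4]
grip_width: 0.0847
grip_force: 0.0
```

```bash
python3 wr.py w3 .06; python3 - <<'E'
from h import *
s=env.observe();p0,o0=s['position'],s['orientation']
M=slope_R(.039);n=-M[:,2];c=np.array([.5153,-.1134,.106])-.03*n
print(c);print(delta(p0,o0,c-.012*n,M))
get_image('side')
for t in ['carton_top_center','carton_middle_center','carton_bottom_center']: print(t,[(np.array(o['point']),round(o['conf'],2)) for o in pinpoint(t,'side')[:3]])
E
```

```text
11.3 [ 0.4634 -0.1154  0.1928] [ 2.6194 -0.0016  1.6068] [-0.5773 -0.2257  0.8186  2.237   0.0221  0.5584  0.2904]
plane [-0.5004 -0.016   0.8656] 30.04650032851075 0.0320104965733387 h 0.06045328758365333 6554
((-0.003026571124792099, 0.0030873119831085205), (0.08553943783044815, 0.06409205496311188), 89.82365417480469)
ctr [ 0.5273 -0.1109  0.0784]
[ 0.5303 -0.1128  0.08  ]
[-0.0013  0.0003  0.1432 -0.0005 -0.0003  0.0002]
carton_top_center [(array([0.5385, 0.2983, 0.0216]), 0.96)]
carton_middle_center [(array([ 0.5317, -0.1179,  0.0775]), 0.89)]
carton_bottom_center [(array([ 0.547 , -0.114 ,  0.0556]), 0.8), (array([ 0.5514, -0.1137,  0.0031]), 0.26)]
```

View pics/w3.png

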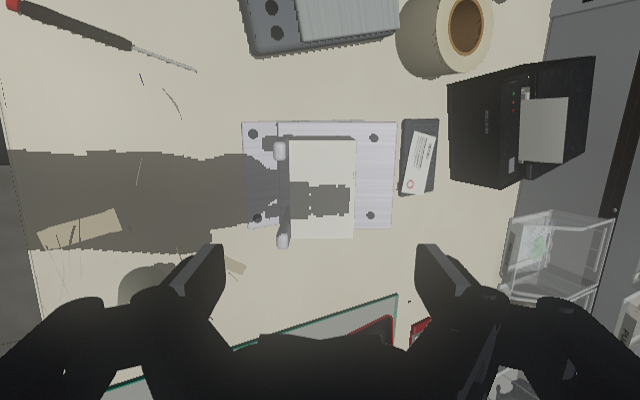

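The middle carton's face is at columns 289-356, rows 140-238, still against the posts and undisturbed. I descend and grasp it.

>>> {"name": "jog_arm", "arguments": {
  "commands": "0.085 0 0.001 0.035 0 0 0;0.085 0 0.001 0.07 0 0 0;0.085 0 0.001 0.09 0 0 0;0.085 0 0.001 0.11 0 0 0;0.085 0 0.001 0.13 0 0 0;0.085 0 0.001 0.143 0 0 0;0.085 0 0.001 0.143 0 0 0;0.085 0 0.001 0.143 0 0 0"
}}

```text
time_s: 12.35
position: [0.5364, -0.1115, 0.0692]
orientation: [2.621, 0.001, 1.611]
contact_force: [-0.9, 0.5, 0.5]
grip_width: 0.0848
grip_force: 0.0
```

>>> {"name": "jog_arm", "arguments": {
  "commands": "0.05 0 0 0 0 0 0;0.05 0 0 0 0 0 0;0.05 0 0 0 0 0 0;0.05 0 0 0 0 0 0;0.05 0 0 0 0 0 0;0.05 0 0 0 0 0 0"
}}

```text
time_s: 12.95
position: [0.5371, -0.1114, 0.0716]
orientation: [2.616, -0.001, 1.611]
contact_force: [-4.1, 0.7, 7.1]
grip_width: 0.054
grip_force: 62.0
```

>>> {"name": "jog_arm", "arguments": {
  "commands": "0.045 0 0 -0.006 0 0 0;0.045 0 0 -0.015 0 0 0;0.045 0 0 -0.03 0 0 0;0.045 0 0 -0.05 0 0 0;0.045 0 0 -0.075 0 0 0;0.045 0 0 -0.105 0 0 0;0.045 0 0 -0.125 0 0 0;0.045 0 0 -0.125 0 0 0"
}}

```text
time_s: 13.75
position: [0.4729, -0.1127, 0.1781]
orientation: [2.62, -0.001, 1.612]
contact_force: [-0.8, 0.7, -2.1]
grip_width: 0.0537
grip_force: 64.2
```

```bash
python3 - <<'E'
from h import *
s=env.observe();p0,o0=s['position'],s['orientation'];print(s['time_s'],p0,o0,s['q'],s['contact_force'],s['grip_width'])
W=[.573,.086,.12];RW=flat_R(.1)
print(delta(p0,o0,[.5,.0,.2],flat_R(.05)),delta([.5,.0,.2],flat_R(.05),W,RW))
im,d=get_image('side');P=cloud('side',d)
M=slope_R(.039);u,n,lat=M[:,1],-M[:,2],M[:,0];o=np.array([.5153,-.1134,.106])-.075*n
h=(P-o)@n;b=(abs(h-.03)<.005)&(abs((P-o)@lat)<.05)&(abs((P-o)@u)<.045)
S=P[b];print(len(S),np.median(h[b]),cv2.minAreaRect(np.c_[(S-o)@u,(S-o)@lat].astype(np.float32)))
print([(x['point'],x['conf']) for x in pinpoint('carton_bottom_center','side')])
E
```

```text
13.75 [ 0.4729 -0.1127  0.1781] [ 2.6199 -0.0013  1.6123] [-0.693  -0.1941  0.9369  2.2467 -0.0012  0.5111  0.3167] [-0.8283  0.6749 -2.0535] 0.053721370941834795
[ 0.1115  0.0384 -0.003   0.5217  0.0009 -0.0087] [ 0.0822  0.0772  0.08    0.      0.     -0.05  ]
941 0.03033535931472899 ((-0.006501350551843643, -0.0017600655555725098), (0.06560373306274414, 0.08760630339384079), 0.062194034457206726)
[([0.5452, -0.1144, 0.0544], 0.88)]
```

>>> {"name": "jog_arm", "arguments": {
  "commands": "0.045 0.01 0.003 -0.02 0.04 0 -0.001;0.045 0.03 0.01 -0.03 0.13 0 -0.002;0.045 0.055 0.02 -0.03 0.24 0 -0.004;0.045 0.08 0.028 -0.02 0.36 0 -0.006;0.045 0.1 0.035 -0.01 0.47 0 -0.008;0.045 0.111 0.038 -0.003 0.52 0 -0.009;0.045 0.111 0.038 -0.003 0.52 0 -0.009"
}}

```text
time_s: 14.55
position: [0.503, 0.0015, 0.1975]
orientation: [3.142, 0.004, 1.624]
contact_force: [-0.4, 0.1, -1.6]
grip_width: 0.0538
grip_force: 64.2
```

>>> {"name": "jog_arm", "arguments": {
  "commands": "0.045 0.015 0.014 0.014 0 0 -0.01;0.045 0.035 0.033 0.034 0 0 -0.02;0.045 0.055 0.052 0.054 0 0 -0.03;0.045 0.075 0.07 0.072 0 0 -0.045;0.045 0.082 0.077 0.08 0 0 -0.05;0.045 0.082 0.077 0.08 0 0 -0.05;0.045 0.082 0.077 0.08 0 0 -0.05"
}}

```text
time_s: 15.25
position: [0.5741, 0.0813, 0.1205]
orientation: [3.139, 0.004, 1.666]
contact_force: [1.0, -0.4, -0.9]
grip_width: 0.0537
grip_force: 64.2
```

```bash
python3 - <<'E'
from h import *
s=env.observe();p0,o0=s['position'],s['orientation'];print(s['time_s'],p0,o0,s['q'],s['contact_force'],s['grip_width'])
print(delta(p0,o0,[.573,.086,.0425],flat_R(.1)))
im,d=get_image('top')
print([(x['point'],x['conf']) for x in pinpoint('scale_pan','top')+pinpoint('carton_middle_center','top')])
im,d=get_image('side');cv2.imwrite('pics/s4.png',cv2.resize(im[100:300,220:450,::-1],None,fx=3,fy=3))
E
```

```text
15.25 [0.5741 0.0813 0.1205] [3.1386 0.0042 1.6664] [-0.6419  0.5168  0.6727  1.6117 -0.3426  1.1317  0.2089] [ 1.0477 -0.3517 -0.9346] 0.05373816837290896
[ 0.0051 -0.0008  0.078   0.003   0.0042 -0.0044]
[]
```

View pics/s4.png

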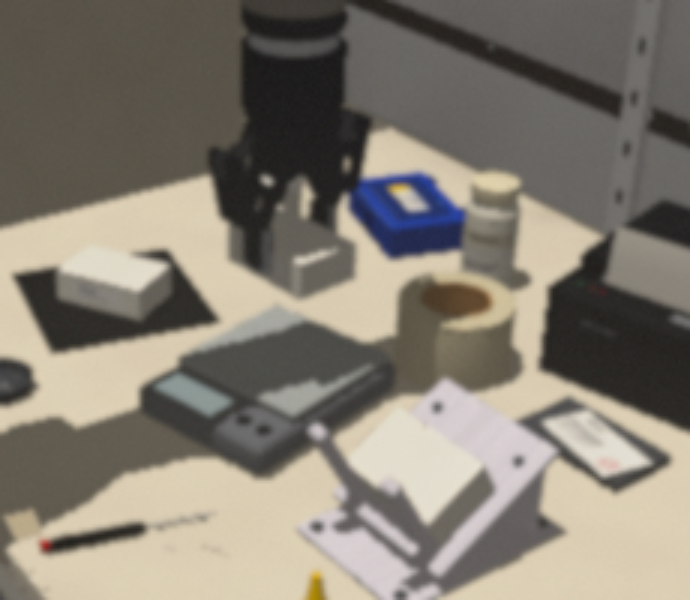

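Top carton lies flat on the mat, and the middle one hangs level over the pan. Lowering.

>>> {"name": "jog_arm", "arguments": {
  "commands": "0.045 0.003 0 0.02 0.003 0.004 0;0.045 0.005 0 0.045 0.003 0.004 -0.004;0.045 0.005 0 0.062 0.003 0.004 -0.004;0.045 0.005 0 0.069 0.003 0.004 -0.004;0.045 0.005 0 0.072 0.003 0.004 -0.004;0.045 0.005 0 0.072 0.003 0.004 -0.004"
}}

```text
time_s: 16.05
position: [0.5747, 0.0878, 0.0482]
orientation: [3.141, -0.001, 1.672]
contact_force: [0.4, -0.7, -0.1]
grip_width: 0.0539
grip_force: 64.2
```

>>> {"name": "jog_arm", "arguments": {
  "commands": "0.045 0 0 0.002 0 0 0;0.045 0 0 0.004 0 0 0;0.045 0 0 0.004 0 0 0"
}}

```text
time_s: 16.35
position: [0.5744, 0.0882, 0.0438]
orientation: [-3.142, -0.001, 1.672]
contact_force: [-0.5, -0.6, -0.0]
grip_width: 0.0537
grip_force: 64.2
```

>>> {"name": "jog_arm", "arguments": {
  "commands": "0.045 0 0 0.001 0 0 0;0.045 0 0 0.002 0 0 0;0.045 0 0 0.002 0 0 0"
}}

```text
time_s: 16.65
position: [0.5745, 0.0882, 0.0423]
orientation: [3.141, -0.002, 1.672]
contact_force: [-1.8, -0.2, 3.5]
grip_width: 0.0538
grip_force: 64.6
```

Contact made; I release and retreat toward the mat.

>>> {"name": "jog_arm", "arguments": {
  "commands": "0.06 0 0 0 0 0 0;0.07 0 0 0 0 0 0;0.085 0 0 0 0 0 0;0.085 0 0 0 0 0 0;0.085 0 0 0 0 0 0;0.085 0 0 0 0 0 0"
}}

```text
time_s: 17.25
position: [0.5742, 0.0882, 0.0415]
orientation: [-3.141, -0.001, 1.673]
contact_force: [0.0, -0.1, -1.2]
grip_width: 0.085
grip_force: 0.0
```

>>> {"name": "jog_arm", "arguments": {
  "commands": "0.085 0 0 -0.03 0 0 0;0.085 0 0 -0.07 0 0 0;0.085 0 0 -0.1 0 0 0;0.085 0 0 -0.1 0 0 0"
}}

```text
time_s: 17.65
position: [0.5781, 0.0878, 0.1467]
orientation: [3.132, -0.002, 1.672]
contact_force: [0.3, -0.6, 0.5]
grip_width: 0.085
grip_force: 0.0
```

```bash
python3 - <<'E'
from h import *
s=env.observe();p0,o0=s['position'],s['orientation'];print(s['time_s'],p0,o0,s['q'],s['contact_force'],s['grip_width'])
RT=flat_R(2.0858-np.pi/2)
print(delta(p0,o0,[.5399,.2988,.14],RT))
im,d=get_image('side');P=cloud('side',d)
for x,y,z in [(.5745,.088,.068),(.54,.299,.033)]:
    b=(abs(P[...,0]-x)<.08)&(abs(P[...,1]-y)<.08)&(abs(P[...,2]-z)<.007)&(im.min(-1)>60)
    S=P[b];print(len(S),cv2.minAreaRect(S[:,:2].astype(np.float32)),np.median(S[:,2]))
for t in ['carton_middle_center','carton_top_center','carton_bottom_center','scale_pan']: print(t,[(x['point'],x['conf']) for x in pinpoint(t,'side')])
E
```

```text
17.65 [0.5781 0.0878 0.1467] [ 3.1316 -0.0016  1.6723] [-0.6515  0.4953  0.6801  1.5722 -0.3315  1.1815  0.1953] [ 0.2584 -0.5584  0.4735] 0.08495552312160395
[ 0.2138 -0.0167  0.0069  0.0102  0.0005 -0.4135]
510 ((0.5711238980293274, 0.08530357480049133), (0.05954441428184509, 0.08872080594301224), 4.989568710327148) 0.06712178735118074
386 ((0.5362171530723572, 0.29899126291275024), (0.0593295581638813, 0.08819466084241867), 30.326412200927734) 0.03193720394013144
carton_middle_center [([0.5726, 0.0825, 0.0476], 0.69), ([0.7248, 0.3273, 0.0355], 0.67)]
carton_top_center [([0.5397, 0.2989, 0.0253], 0.92)]
carton_bottom_center [([0.5448, -0.1159, 0.0558], 0.82), ([0.5743, 0.0871, 0.0359], 0.38)]
scale_pan [([0.5766, 0.0845, 0.0333], 0.87), ([0.3868, 0.217, 0.0026], 0.41)]
```

Middle carton is flat and centred on the pan. I fetch the top one.

>>> {"name": "jog_arm", "arguments": {
  "commands": "0.085 0.04 -0.003 0 0.01 0 -0.08;0.085 0.085 -0.006 0.002 0.01 0 -0.16;0.085 0.13 -0.01 0.004 0.01 0 -0.25;0.085 0.175 -0.013 0.006 0.01 0 -0.33;0.085 0.214 -0.017 0.007 0.01 0 -0.413;0.085 0.214 -0.017 0.007 0.01 0 -0.413;0.085 0.214 -0.017 0.007 0.01 0 -0.413"
}}

```text
time_s: 18.6
position: [0.5341, 0.3003, 0.1329]
orientation: [-3.129, -0.003, 2.088]
contact_force: [0.2, -1.2, -0.3]
grip_width: 0.0849
grip_force: 0.0
```

```bash
python3 - <<'E'
from h import *
s=env.observe();p0,o0=s['position'],s['orientation'];print(s['time_s'],p0,o0)
RT=flat_R(2.0858-np.pi/2)
print(delta(p0,o0,[.5399,.2988,.0065],RT))
E
```

```text
18.6 [0.5341 0.3003 0.1329] [-3.1286 -0.003   2.0885]
[-0.0045  0.0059  0.1264 -0.013  -0.0029  0.0027]
```

>>> {"name": "jog_arm", "arguments": {
  "commands": "0.085 0 0 0.03 0 0 0;0.085 0 0 0.05 0 0 0;0.085 0 0 0.05 0 0 0;0.085 0 0 0.05 0 0 0;0.085 0 0 0.05 0 0 0"
}}

```text
time_s: 19.1
position: [0.5366, 0.2984, 0.0861]
orientation: [-3.134, -0.002, 2.084]
contact_force: [0.6, 0.0, 0.1]
grip_width: 0.0852
grip_force: 0.0
```

```bash
python3 - <<'E'
from h import *
s=env.observe();p0,o0=s['position'],s['orientation'];print(s['time_s'],p0,o0)
RT=flat_R(2.0858-np.pi/2)
print(delta(p0,o0,[.5399,.2988,.0065],RT))
E
```

```text
19.1 [0.5366 0.2984 0.0861] [-3.1342 -0.0025  2.0838]
[-0.0015  0.0037  0.0796 -0.0074 -0.0025 -0.002 ]
```

>>> {"name": "jog_arm", "arguments": {
  "commands": "0.085 -0.001 0.002 0.025 -0.004 -0.002 0;0.085 -0.001 0.002 0.045 -0.004 -0.002 0;0.085 -0.001 0.002 0.055 -0.004 -0.002 0;0.085 -0.001 0.002 0.055 -0.004 -0.002 0;0.085 -0.001 0.002 0.055 -0.004 -0.002 0"
}}

```text
time_s: 19.6
position: [0.5378, 0.2994, 0.0309]
orientation: [-3.138, -0.001, 2.085]
contact_force: [0.1, 0.4, 0.3]
grip_width: 0.0847
grip_force: 0.0
```

```bash
python3 - <<'E'
from h import *
s=env.observe();p0,o0=s['position'],s['orientation'];print(s['time_s'],p0,o0)
RT=flat_R(2.0858-np.pi/2)
print(delta(p0,o0,[.5399,.2988,.0065],RT))
E
```

```text
19.6 [0.5378 0.2994 0.0309] [-3.138  -0.001   2.0854]
[-0.0016  0.0016  0.0244 -0.0036 -0.001  -0.0004]
```

>>> {"name": "jog_arm", "arguments": {
  "commands": "0.085 -0.001 0.001 0.015 -0.002 0 0;0.085 -0.001 0.001 0.024 -0.003 0 0;0.085 -0.001 0.001 0.024 -0.003 0 0;0.085 -0.001 0.001 0.024 -0.003 0 0"
}}

```text
time_s: 20.0
position: [0.5377, 0.2985, 0.0052]
orientation: [-3.138, -0.001, 2.085]
contact_force: [-0.1, -0.4, -0.4]
grip_width: 0.0849
grip_force: 0.0
```

>>> {"name": "jog_arm", "arguments": {
  "commands": "0.05 0 0 0 0 0 0;0.05 0 0 0 0 0 0;0.05 0 0 0 0 0 0;0.05 0 0 0 0 0 0;0.05 0 0 0 0 0 0;0.05 0 0 0 0 0 0"
}}

```text
time_s: 20.6
position: [0.5388, 0.299, 0.0065]
orientation: [-3.141, -0.001, 2.086]
contact_force: [0.2, 0.1, 4.1]
grip_width: 0.054
grip_force: 66.2
```

>>> {"name": "jog_arm", "arguments": {
  "commands": "0.045 0 0 -0.01 0 0 0;0.045 0 0 -0.03 0 0 0;0.045 0 0 -0.06 0 0 0;0.045 0 0 -0.1 0 0 0;0.045 0 0 -0.13 0 0 0;0.045 0 0 -0.13 0 0 0;0.045 0 0 -0.13 0 0 0"
}}

```text
time_s: 21.3
position: [0.5381, 0.2987, 0.1361]
orientation: [-3.139, -0.002, 2.086]
contact_force: [-0.9, -0.5, -2.0]
grip_width: 0.0538
grip_force: 65.9
```

```bash
python3 - <<'E'
from h import *
s=env.observe();p0,o0=s['position'],s['orientation'];print(s['time_s'],p0,o0,s['q'],s['grip_width'])
V=[.45,.14,.24];RV=flat_R(.3)
print(delta(p0,o0,V,RV))
M=slope_R(.039);n=-M[:,2];c=np.array([.5153,-.1134,.106])-.03*n
print(c+.08*n,delta(V,RV,c+.08*n,M))
E
```

```text
21.3 [0.5381 0.2987 0.1361] [-3.1389 -0.0016  2.0855] [-0.8874  0.5497  0.537   1.475  -0.2923  1.1998  0.2066] 0.05375667252470233
[-0.0946 -0.1551 -0.1037 -0.0029 -0.0013  0.2147]
[ 0.4903 -0.1144  0.1493] [-0.2549 -0.0367  0.0907 -0.5206 -0.0683  0.255 ]
```

>>> {"name": "jog_arm", "arguments": {
  "commands": "0.045 -0.01 -0.015 -0.015 0 0 0.02;0.045 -0.03 -0.045 -0.04 0 0 0.06;0.045 -0.05 -0.08 -0.065 0 0 0.11;0.045 -0.07 -0.115 -0.085 0 0 0.16;0.045 -0.088 -0.145 -0.1 0 0 0.2;0.045 -0.095 -0.155 -0.104 0 0 0.215;0.045 -0.095 -0.155 -0.104 0 0 0.215"
}}

```text
time_s: 22.0
position: [0.4496, 0.1381, 0.2395]
orientation: [-3.137, -0.001, 1.868]
contact_force: [-0.6, 0.6, -0.4]
grip_width: 0.0539
grip_force: 65.8
```

>>> {"name": "jog_arm", "arguments": {
  "commands": "0.045 -0.02 -0.005 0.004 -0.04 -0.005 0.02;0.045 -0.055 -0.013 0.01 -0.115 -0.015 0.056;0.045 -0.095 -0.023 0.018 -0.2 -0.026 0.098;0.045 -0.135 -0.033 0.026 -0.28 -0.037 0.138;0.045 -0.175 -0.043 0.033 -0.365 -0.048 0.18;0.045 -0.21 -0.052 0.04 -0.44 -0.058 0.215;0.045 -0.238 -0.058 0.045 -0.5 -0.065 0.245;0.045 -0.2485 -0.061 0.0475 -0.52 -0.068 0.255;0.045 -0.2485 -0.061 0.0475 -0.52 -0.068 0.255;0.045 -0.2485 -0.061 0.0475 -0.52 -0.068 0.255;0.045 -0.2485 -0.061 0.0475 -0.52 -0.068 0.255"
}}

```text
time_s: 23.1
position: [0.4663, -0.114, 0.1927]
orientation: [2.622, 0.002, 1.613]
contact_force: [1.0, 0.1, -1.1]
grip_width: 0.054
grip_force: 65.7
```

```bash
cat > fin.py <<'E'
from h import *
s=env.observe();p0,o0=s['position'],s['orientation'];print(s['time_s'],p0,o0,s['contact_force'])
M=slope_R(.039);u,n,lat=M[:,1],-M[:,2],M[:,0];c=np.array([.5153,-.1134,.106])-.03*n
print('to place',delta(p0,o0,c-.011*n,M))
im,d=get_image('side');P=cloud('side',d)
o=c-.045*n; q=(P-o)
h=q@n;b=(abs(h-.03)<.005)&(abs(q@lat)<.05)&(abs(q@u)<.045)
S=q[b];print('bottom',len(S),np.percentile(S@u,[1,99]),np.percentile(S@lat,[1,99]))
# held carton
tc=p0+0.011*n
q=P-tc;h=q@n;b=(abs(h)<.025)&(abs(q@lat)<.06)&(abs(q@u)<.04)&(im.min(-1)>110)
S=q[b];print('held',len(S),np.percentile(S@u,[1,99]),np.percentile(S@lat,[1,99]),np.percentile(S@n,[1,99]))
cv2.imwrite('pics/f.png',cv2.resize(im[150:320,250:450,::-1],None,fx=3,fy=3))
E
python3 fin.py
```

```text
23.1 [ 0.4663 -0.114   0.1927] [2.6222 0.0016 1.613 ] [ 1.0396  0.1468 -1.0965]
to place [-0.0014 -0.0004  0.1406 -0.0042 -0.0002  0.0036]
bottom 937 [-0.0383  0.0251] [-0.0444  0.0402]
held 458 [-0.0283  0.0268] [-0.043   0.0388] [-0.0101  0.0184]
```

View pics/f.png

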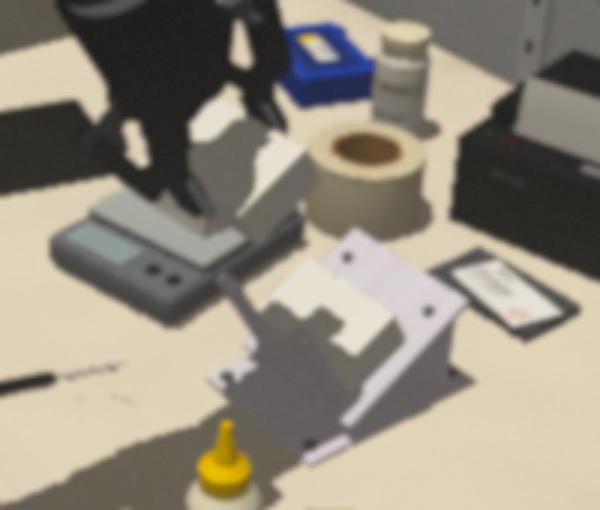

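The held carton is parallel above the bottom one, with measured edges matching to within about 2 mm. Lowering.

>>> {"name": "jog_arm", "arguments": {
  "commands": "0.045 -0.001 0 0.025 -0.003 0 0.003;0.045 -0.001 0 0.055 -0.003 0 0.003;0.045 -0.001 0 0.085 -0.003 0 0.003;0.045 -0.001 0 0.11 -0.003 0 0.003;0.045 -0.001 0 0.124 -0.003 0 0.003;0.045 -0.001 0 0.129 -0.003 0 0.003;0.045 -0.001 0 0.129 -0.003 0 0.003;0.045 -0.001 0 0.129 -0.003 0 0.003;0.045 -0.001 0 0.129 -0.003 0 0.003"
}}

```text
time_s: 24.05
position: [0.5313, -0.1138, 0.0811]
orientation: [2.618, 0.0, 1.609]
contact_force: [3.3, 0.0, -0.6]
grip_width: 0.0542
grip_force: 94.1
```

```bash
python3 fin.py
```

```text
24.05 [ 0.5313 -0.1138  0.0811] [2.6177 0.     1.6086] [ 3.3154  0.0326 -0.6265]
to place [ 0.001  -0.0014  0.0114  0.0003  0.0006 -0.001 ]
bottom 245 [-0.0393  0.0247] [-0.0452  0.0322]
held 318 [-0.0369  0.0297] [-0.0442  0.0405] [-0.0248  0.0239]
```

>>> {"name": "jog_arm", "arguments": {
  "commands": "0.045 0.0005 0.001 0 0 0 0;0.045 0.0005 0.002 0 0 0 0;0.045 0.0005 0.002 0 0 0 0"
}}

```text
time_s: 24.4
position: [0.531, -0.1128, 0.0817]
orientation: [2.619, -0.002, 1.608]
contact_force: [0.4, 0.1, 0.7]
grip_width: 0.0539
grip_force: 94.2
```

>>> {"name": "jog_arm", "arguments": {
  "commands": "0.045 0 0 0.003 0 0 0;0.045 0 0 0.006 0 0 0;0.045 0 0 0.008 0 0 0;0.045 0 0 0.008 0 0 0"
}}

```text
time_s: 24.8
position: [0.5351, -0.113, 0.0747]
orientation: [2.619, -0.003, 1.607]
contact_force: [-6.9, 1.0, 8.9]
grip_width: 0.0537
grip_force: 94.5
```

```bash
python3 fin.py
```

```text
24.8 [ 0.5351 -0.113   0.0747] [ 2.6185 -0.0034  1.6075] [-6.8837  1.0376  8.8572]
to place [ 0.0003 -0.0015  0.004  -0.0005 -0.0018 -0.0037]
bottom 202 [-0.0391  0.0247] [-0.0453  0.0299]
held 330 [-0.0222  0.0301] [-0.0435  0.0051] [-0.0217  0.0231]
```

Contact came about 4 mm early; I check the held carton's tilt with the wrist depth.

```bash
cat > chk.py <<'E'
from h import *
s=env.observe();p0,o0=s['position'],s['orientation']
M=slope_R(.039);u,n,lat=M[:,1],-M[:,2],M[:,0];c=np.array([.5153,-.1134,.106])-.03*n;o=c-.045*n
for cam in ['wrist','side','top']:
    im,d=get_image(cam);P=cloud(cam,d);q=P-o;h=q@n
    cv2.imwrite(f'pics/c_{cam}.png',im[...,::-1])
    b=(d>0)&(abs(h-.062)<.012)&(abs(q@lat)<.055)&(abs(q@u)<.05)&(im.min(-1)>60)
    S=q[b]; L=np.c_[S@u,S@lat,h[b]]
    # robust plane h=a+bu+cl
    w=np.ones(len(L),bool)
    for _ in range(15):
        if w.sum()<20: break
        A=np.c_[np.ones(len(L)),L[:,:2]];k=np.linalg.lstsq(A[w],L[w,2],rcond=None)[0];r=L[:,2]-A@k;w=abs(r)<max(.0025,np.median(abs(r))*1.5)
    print(cam,len(L),w.sum(),'h0,su,sl',k,np.percentile(L[w,0],[1,99]),np.percentile(L[w,1],[1,99]),cv2.minAreaRect(L[w,:2].astype(np.float32)))
E
python3 chk.py
```

```text
wrist 12297 8009 h0,su,sl [ 0.0724 -0.0452  0.3077] [-0.0251  0.0285] [-0.0294  0.0085] ((0.007612932473421097, -0.010135579854249954), (0.044017087668180466, 0.06742111593484879), 88.57250213623047)
side 825 623 h0,su,sl [ 0.0723 -0.0448  0.295 ] [-0.0332  0.0298] [-0.0434  0.0088] ((0.00034966692328453064, -0.015578525140881538), (0.08067509531974792, 0.057332079857587814), 2.6238014698028564)
top 189 116 h0,su,sl [ 0.0629 -0.0039  0.0603] [-0.0294  0.03  ] [-0.0412  0.0462] ((5.24129718542099e-05, 0.0026942044496536255), (0.06172240152955055, 0.08921833336353302), 3.3648808002471924)
```

The carton has tipped about 0.3 rad about the finger axis, having caught a post top on the way down. I measure its exact pose before mending it.

```bash
cat > tilt.py <<'E'
from h import *
import sys
sl=float(sys.argv[1]);h0=float(sys.argv[2])
s=env.observe();p0,o0=s['position'],s['orientation'];print(s['time_s'],p0,o0,s['q'],s['contact_force'],s['grip_force'])
M=slope_R(.039);u,n,lat=M[:,1],-M[:,2],M[:,0];c=np.array([.5153,-.1134,.106])-.03*n;o=c-.045*n
print('tcp u,lat,h',(p0-o)@u,(p0-o)@lat,(p0-o)@n)
for cam in ['wrist','side']:
    im,d=get_image(cam);P=cloud(cam,d);q=P-o;L=np.stack([q@u,q@lat,q@n],-1)
    b=(d>0)&(abs(L[...,1])<.06)&(abs(L[...,0])<.05)&(im.min(-1)>55)
    k=np.array([h0,0,sl])
    for _ in range(10):
        r=L[...,2]-k[0]-k[1]*L[...,0]-k[2]*L[...,1];w=b&(abs(r)<.0035)
        A=np.c_[np.ones(w.sum()),L[w][:,:2]];k=np.linalg.lstsq(A,L[w][:,2],rcond=None)[0]
    a=np.arctan(k[2]);X=L[w]; along=X[:,1]*np.cos(a)+(X[:,2]-k[0])*np.sin(a)
    r=cv2.minAreaRect(np.c_[X[:,0],along].astype(np.float32))
    top=np.array([r[0][0],r[0][1]*np.cos(a),k[0]+k[1]*r[0][0]+r[0][1]*np.sin(a)]); N=np.array([0,-np.sin(a),np.cos(a)])
    print(cam,w.sum(),k,np.percentile(X[:,0],[1,50,99]),np.percentile(along,[1,99]),r,'centre u,lat,h',top-.015*N)
    # post tops
    for sgn in (1,-1):
        z=(d>0)&(abs(L[...,0]+.034)<.012)&(abs(L[...,1]-sgn*.0365)<.015)&(abs(L[...,2]-.08)<.004)
        if z.sum()>5: print('post',sgn,z.sum(),L[z].mean(0),L[z].min(0),L[z].max(0))
E
python3 tilt.py .3 .0724
```

```text
25.0 [ 0.535  -0.113   0.0748] [ 2.6184 -0.0033  1.6075] [-0.5055  0.3139  0.926   2.2466 -1.1999  0.4669  1.4134] [-5.9637  2.1193  8.3375] 94.39942214637995
tcp u,lat,h 0.001502436000253281 -0.00033896293754260626 0.03810720080994707
wrist 22051 [ 0.0725 -0.0434  0.3058] [-0.0277  0.0012  0.0286] [-0.0296  0.0406] ((0.003503192216157913, 0.0032198280096054077), (0.07686866819858551, 0.07772746682167053), 0.9683652520179749) centre u,lat,h [0.0035 0.0075 0.0589]
post 1 1687 [-0.0293  0.0352  0.08  ] [-0.0373  0.0215  0.076 ] [-0.022   0.0436  0.084 ]
side 816 [ 0.0726 -0.0292  0.3039] [-0.0366  0.0014  0.0274] [-0.045   0.0313] ((0.000436440110206604, -0.004640273749828339), (0.08614864945411682, 0.07789807766675949), 89.36863708496094) centre u,lat,h [ 0.0004 -0.0001  0.0569]
post 1 28 [-0.0336  0.0332  0.0798] [-0.0389  0.0279  0.0767] [-0.0278  0.0428  0.083 ]
post -1 39 [-0.0346 -0.0386  0.0796] [-0.039  -0.0448  0.0761] [-0.0292 -0.0292  0.0828]
```

View pics/c_wrist.png

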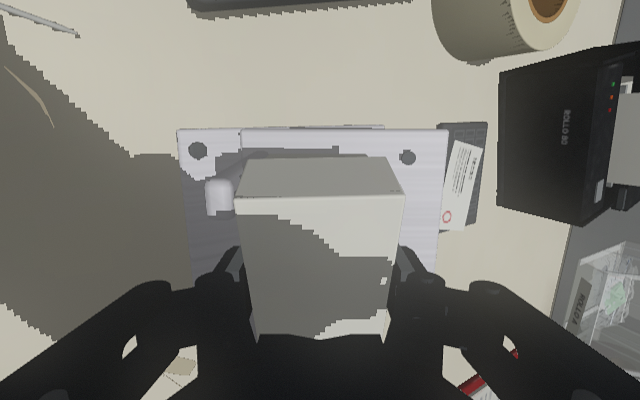

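The carton sits uphill of the post (218,195), with its far end high. I turn the gripper 0.3 rad about its closing axis to bring it parallel to the deck.

>>> {"name": "jog_arm", "arguments": {
  "commands": "0.045 0 0.0005 -0.002 0 0 0;0.045 -0.001 0.001 -0.003 0 -0.05 0;0.045 -0.003 0.001 -0.003 0 -0.11 0;0.045 -0.005 0.001 -0.003 0 -0.18 0;0.045 -0.007 0.001 -0.003 0 -0.25 0;0.045 -0.008 0.001 -0.003 0 -0.297 0;0.045 -0.008 0.001 -0.003 0 -0.297 0;0.045 -0.008 0.001 -0.003 0 -0.297 0"
}}

```text
time_s: 25.9
position: [0.5349, -0.1212, 0.0775]
orientation: [2.6, 0.255, 1.457]
contact_force: [0.6, -0.4, -0.6]
grip_width: 0.054
grip_force: 94.2
```

```bash
python3 tilt.py 0 .073
```

```text
25.9 [ 0.5349 -0.1212  0.0775] [2.6    0.2554 1.4567] [-0.9891  0.4566  1.2308  2.2968 -1.0662  0.2208  1.0378] [ 0.5903 -0.4324 -0.63  ] 94.15178110823035
tcp u,lat,h 0.002441041075393257 -0.008607426857232536 0.04069853121197649
wrist 22692 [ 0.0736 -0.0484  0.0064] [-0.0315  0.0016  0.0297] [-0.0287  0.0424] ((0.002495512366294861, 0.004815187305212021), (0.07606116682291031, 0.0805288627743721), 88.38529205322266) centre u,lat,h [0.0025 0.0049 0.0585]
post 1 1310 [-0.0312  0.0372  0.0792] [-0.0368  0.0277  0.076 ] [-0.023   0.0435  0.0816]
side 928 [ 0.0739 -0.0541  0.02  ] [-0.0379  0.0022  0.0324] [-0.0446  0.0368] ((8.512288331985474e-05, -0.0019611790776252747), (0.08070272207260132, 0.0876210629940033), 0.9738835096359253) centre u,lat,h [ 0.0001 -0.0017  0.0589]
post 1 26 [-0.0351  0.0357  0.0795] [-0.039   0.0283  0.0774] [-0.0295  0.0415  0.0834]
post -1 44 [-0.0333 -0.0372  0.079 ] [-0.0392 -0.0454  0.076 ] [-0.0233 -0.0216  0.0828]
```

>>> {"name": "jog_arm", "arguments": {
  "commands": "0.045 0.0009 0 0.003 0 0 0;0.045 0.0018 0 0.006 0 0 0;0.045 0.0027 0 0.0085 0 0 0;0.045 0.0027 0 0.0085 0 0 0;0.045 0.0027 0 0.0085 0 0 0"
}}

```text
time_s: 26.5
position: [0.5394, -0.1216, 0.0701]
orientation: [2.599, 0.254, 1.454]
contact_force: [0.2, -0.0, -0.7]
grip_width: 0.054
grip_force: 94.2
```

>>> {"name": "jog_arm", "arguments": {
  "commands": "0.045 0.0003 0 0.001 0 0 0;0.045 0.0006 0 0.002 0 0 0;0.045 0.0006 0 0.002 0 0 0"
}}

```text
time_s: 26.8
position: [0.5405, -0.1211, 0.0682]
orientation: [2.599, 0.255, 1.455]
contact_force: [-0.0, 0.0, -0.8]
grip_width: 0.0538
grip_force: 94.2
```

>>> {"name": "jog_arm", "arguments": {
  "commands": "0.045 0.0003 0 0.001 0 0 0;0.045 0.0006 0 0.002 0 0 0;0.045 0.0006 0 0.002 0 0 0"
}}

```text
time_s: 27.1
position: [0.5417, -0.1214, 0.067]
orientation: [2.598, 0.254, 1.454]
contact_force: [-7.1, 2.8, 10.4]
grip_width: 0.0542
grip_force: 97.4
```

Contact with the bottom carton. Back off 0.5 mm and release.

>>> {"name": "jog_arm", "arguments": {
  "commands": "0.05 0 0 -0.0005 0 0 0;0.058 0 0 -0.0005 0 0 0;0.064 0 0 -0.0005 0 0 0;0.075 0 0 -0.0005 0 0 0;0.085 0 0 -0.0005 0 0 0;0.085 0 0 -0.0005 0 0 0;0.085 0 0 -0.0005 0 0 0"
}}

```text
time_s: 27.8
position: [0.5414, -0.121, 0.0669]
orientation: [2.599, 0.255, 1.455]
contact_force: [0.4, 0.3, -0.5]
grip_width: 0.0854
grip_force: 0.0
```

```bash
python3 tilt.py 0 .06
```

```text
27.8 [ 0.5414 -0.121   0.0669] [2.5991 0.2549 1.4553] [-0.9397  0.4838  1.1767  2.2901 -1.1936  0.2137  1.1467] [ 0.4236  0.3121 -0.5088] 0.0
tcp u,lat,h 0.0027378090971905346 -0.008620507946861701 0.028255587338482668
wrist 23144 [ 0.0601 -0.0024 -0.0076] [-0.0333 -0.0004  0.0451] [-0.0301  0.043 ] ((0.0021267570555210114, 0.007059715688228607), (0.09604384750127792, 0.08000119030475616), 5.140356063842773) centre u,lat,h [0.0021 0.0069 0.045 ]
post 1 1611 [-0.0314  0.0377  0.079 ] [-0.046   0.0216  0.076 ] [-0.027   0.0449  0.0839]
side 943 [ 0.0604 -0.0036 -0.0007] [-0.0435 -0.0016  0.0447] [-0.044   0.0369] ((0.00012559443712234497, -0.002149336040019989), (0.09861678630113602, 0.08495992422103882), 2.0903000831604004) centre u,lat,h [ 0.0001 -0.0022  0.0454]
post -1 37 [-0.0344 -0.0383  0.0796] [-0.0388 -0.0453  0.076 ] [-0.0292 -0.0296  0.0827]
```

It lies flat at the right height. I retreat along the tool axis.

>>> {"name": "jog_arm", "arguments": {
  "commands": "0.085 0 0 -0.015 0 0 0;0.085 0 0 -0.035 0 0 0;0.085 0 0 -0.06 0 0 0;0.085 0 0 -0.09 0 0 0;0.085 0 0 -0.12 0 0 0;0.085 0 0 -0.12 0 0 0"
}}

```text
time_s: 28.5
position: [0.4796, -0.0705, 0.0934]
orientation: [2.714, 0.189, 1.504]
contact_force: [-0.9, -0.3, -1.3]
grip_width: 0.0849
grip_force: 0.0
```

```bash
cat > end.py <<'E'
from h import *
s=env.observe();print(s['time_s'],s['position'],s['orientation'],s['q'],s['contact_force'])
M=slope_R(.039);u,n,lat=M[:,1],-M[:,2],M[:,0];c=np.array([.5153,-.1134,.106])-.03*n;o=c-.045*n
for cam in ['wrist','side','top']:
    im,d=get_image(cam);P=cloud(cam,d);q=P-o;L=np.stack([q@u,q@lat,q@n],-1)
    b=(d>0)&(abs(L[...,2]-.06)<.004)&(abs(L[...,1])<.06)&(abs(L[...,0])<.05)
    b=cv2.morphologyEx(b.astype(np.uint8),cv2.MORPH_OPEN,np.ones((5,5) if cam=='wrist' else (2,2)))>0
    X=L[b];r=cv2.minAreaRect(X[:,:2].astype(np.float32)) if len(X)>5 else None
    A=np.c_[np.ones(len(X)),X[:,:2]];print(cam,len(X),r,'plane',np.linalg.lstsq(A,X[:,2],rcond=None)[0],np.percentile(X[:,0],[1,99]),np.percentile(X[:,1],[1,99]))
    # high edge & ends of each layer: end faces and uphill face
    g=(abs(L[...,1])<.06)&(abs(L[...,0])<.05)
    for a,bb in ((.004,.026),(.034,.056)):
        w=g&(L[...,2]>a)&(L[...,2]<bb)&(L[...,1]<-.03)&(L[...,1]>-.055)&(abs(L[...,0])<.02)
        if w.sum()>15: 
            Y=L[w];k=np.polyfit(Y[:,0],Y[:,1],1);print('  -lat end face',a,w.sum(),np.median(Y[:,1]),'slope',k[0])
        w=g&(L[...,2]>a)&(L[...,2]<bb)&(abs(L[...,1])<.035)&(L[...,0]>.018)&(L[...,0]<.04)
        if w.sum()>15:
            Y=L[w];k=np.polyfit(Y[:,1],Y[:,0],1);print('  uphill face',a,w.sum(),np.median(Y[:,0]),'slope',k[0])
    for t in ['carton_top_center','carton_bottom_center','carton_middle_center','stand_place_second','tub_b_center','pack_b_center','bottle_b_center']:
        z=pinpoint(t,cam)
        if cam!='wrist': print('  ',t,[(x['point'],round(x['conf'],2)) for x in z[:2]])
E
python3 end.py
```

```text
28.5 [ 0.4796 -0.0705  0.0934] [2.7142 0.1888 1.5045] [-1.2077  0.1966  1.2864  2.3156 -0.008   0.3415  0.014 ] [-0.8775 -0.287  -1.3091]
wrist 9310 ((-0.006288588047027588, 0.001464102417230606), (0.08649373799562454, 0.06470688432455063), 89.2081298828125) plane [ 0.0602 -0.0026 -0.0037] [-0.0348  0.0241] [-0.0387  0.0438]
side 996 ((-0.07230492681264877, -0.2572144567966461), (0.6187575459480286, 0.08120710402727127), 75.37725067138672) plane [ 0.0541 -0.7183 -0.8272] [-0.0384  0.0249] [-0.0449  0.0374]
  -lat end face 0.004 130 -0.04323082025043347 slope -1.5218519121250551e-05
  -lat end face 0.034 139 -0.0426629580510595 slope 0.0003835229509056024
   carton_top_center [([0.53, -0.1138, 0.079], 0.86), ([0.3874, 0.2207, 0.0031], 0.54)]
   carton_bottom_center [([0.5491, -0.1141, 0.0544], 0.49)]
   carton_middle_center [([0.5787, 0.0803, 0.0495], 0.72)]
   stand_place_second [([0.5323, -0.1152, 0.0831], 0.93)]
   tub_b_center [([0.7227, 0.3239, 0.038], 0.82)]
   pack_b_center [([0.7254, -0.1045, 0.007], 0.96)]
   bottle_b_center []
top 556 ((0.17711502313613892, 0.0741066262125969), (0.538274347782135, 0.08682632446289062), 24.707630157470703) plane [0.063  1.3766 0.3406] [-0.0573  0.0255] [-0.0609  0.0372]
  uphill face 0.004 76 0.02804733986530716 slope -0.011156500465208758
  uphill face 0.034 85 0.027788927692666544 slope 0.0025635325578615494
   carton_top_center []
   carton_bottom_center [([0.5454, -0.1175, 0.0542], 0.52)]
   carton_middle_center [([0.5733, 0.0886, 0.0523], 0.82)]
   stand_place_second [([0.5276, -0.1146, 0.086], 0.82)]
   tub_b_center [([0.7258, 0.3343, 0.0338], 0.59), ([0.7216, 0.0467, 0.0336], 0.45)]
   pack_b_center [([0.7293, -0.1028, 0.007], 0.61), ([0.3851, -0.2086, 0.0587], 0.61)]
   bottle_b_center [([0.3853, -0.2114, 0.0531], 0.81)]
```

The two layers line up within 1 mm, but the arm stopped short of its retreat near a joint limit. I work out a clean way up.

```bash
python3 - <<'E'
from h import *
s=env.observe();p0,o0=s['position'],s['orientation']
print(delta(p0,o0,p0+[-.02,.01,.06],R.from_euler('xyz',o0).as_matrix()))
print(delta(p0,o0,[.45,-.02,.22],slope_R(.0,.3)))
E
```

```text
[-0.0027  0.0064 -0.0637  0.      0.      0.    ]
[ 0.0237  0.0252 -0.1353  0.1216  0.1995  0.0056]
```

>>> {"name": "jog_arm", "arguments": {
  "commands": "0.085 -0.001 0.003 -0.02 0 0 0;0.085 -0.002 0.006 -0.04 0 0 0;0.085 -0.003 0.006 -0.064 0 0 0;0.085 0.005 0.015 -0.09 0.04 0.07 0;0.085 0.015 0.02 -0.115 0.08 0.14 0;0.085 0.024 0.025 -0.135 0.12 0.2 0.005;0.085 0.024 0.025 -0.135 0.12 0.2 0.005;0.085 0.024 0.025 -0.135 0.12 0.2 0.005"
}}

```text
time_s: 30.5
position: [0.4499, -0.0207, 0.2192]
orientation: [2.84, 0.001, 1.57]
contact_force: [0.2, -0.1, -0.7]
grip_width: 0.085
grip_force: 0.0
```

```bash
python3 end.py | grep -v pack; python3 - <<'E'
from h import *
im,d=get_image('side');P=cloud('side',d)
b=(abs(P[...,0]-.5745)<.08)&(abs(P[...,1]-.088)<.08)&(abs(P[...,2]-.068)<.007)&(im.min(-1)>60)
S=P[b];print(len(S),cv2.minAreaRect(S[:,:2].astype(np.float32)),np.median(S[:,2]))
E
```

```text
30.5 [ 0.4499 -0.0207  0.2192] [2.8401 0.0008 1.57  ] [-1.1568 -0.2801  0.9812  2.0717  0.3463  0.9499 -0.3232] [ 0.1754 -0.0834 -0.691 ]
wrist 4316 ((-0.0040119607001543045, 0.000631287693977356), (0.08587188273668289, 0.060411710292100906), 89.16154479980469) plane [ 0.0597 -0.0031 -0.0033] [-0.0293  0.0255] [-0.0406  0.0428]
  uphill face 0.004 23 0.02580745474224177 slope 0.0041568002335556145
  uphill face 0.034 36 0.0258712108665669 slope 0.0038238059824374955
side 999 ((-0.0723905861377716, -0.2574079930782318), (0.6184120178222656, 0.08058644086122513), 75.3260498046875) plane [ 0.0551 -0.6059 -0.7068] [-0.0366  0.0248] [-0.0443  0.0376]
  -lat end face 0.004 127 -0.043273632960326235 slope -0.009192200141356818
  -lat end face 0.034 145 -0.042588681956582566 slope -0.0032402270677236267
   carton_top_center [([0.5315, -0.113, 0.0833], 0.75)]
   carton_bottom_center [([0.5485, -0.1148, 0.057], 0.74), ([0.7258, 0.0526, 0.029], 0.5)]
   carton_middle_center [([0.5729, 0.0845, 0.0499], 0.81)]
   stand_place_second [([0.5332, -0.1158, 0.0811], 0.76), ([0.5576, 0.0823, 0.0004], 0.
[... 332 characters left out ...]
face 0.004 75 0.02808040670034161 slope 0.010763896857344496
  uphill face 0.034 85 0.02789122450349989 slope 0.0011256414435214712
   carton_top_center [([0.529, -0.1131, 0.0848], 0.73), ([0.5745, 0.0885, 0.0487], 0.65)]
   carton_bottom_center [([0.5466, -0.1141, 0.0524], 0.62)]
   carton_middle_center [([0.5719, 0.0905, 0.0478], 0.79), ([0.7254, 0.3346, 0.0337], 0.6)]
   stand_place_second [([0.5305, -0.1134, 0.0835], 0.74)]
   tub_b_center [([0.5555, -0.1153, -0.0041], 0.69), ([0.7252, 0.3362, 0.0299], 0.65)]
   bottle_b_center [([0.3864, -0.2117, 0.0552], 0.85)]
512 ((0.571560263633728, 0.08558134734630585), (0.05665026977658272, 0.08760014921426773), 5.01444673538208) 0.067060550737993
```

Everything is in place and the robot is clear, so I hand in.

```bash
python3 -c "
from cell import env
print(env.hand_in())"
```

```text
the job is handed in; nothing more can be done
None
```

I handed the job in, with no verdict returned: by the last camera checks the middle carton lies flat in the centre of the pan, and the top one is flat and within about 1 mm of the bottom one, though it caught a fence post and tipped in the grip on the way back, so I levelled it before letting go.

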